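Deal the biscuits onto two tea trays

TASK

Deal the four biscuits from the wooden caddy onto the two small serving trays in turn, one at a time: the first to the dark tray, the next to the white tray, then dark, then white, so that each ends with two, lying flat and wholly inside. Slide them along the worktop out through the caddy's mouth and in through the trays' mouths; do not lift or tip them, and touch down on them slowly and press only lightly, as they break. Leave the grey mug, the salt shaker and the teaspoon where they are.

Things in the scene. Friction and masses are not known exactly. Their poses are not given: they have to be found in the camera images.
- biscuit_1: square golden biscuit, 60 x 60 mm, 7 to 17 mm thick (all differ; which is which is not told: feel for the top), rigid, 45 g. Origin: centre of its underside; z up; sides along x and y. Smooth underside (friction about 0.25), rougher top: a fingertip pressed on it with 8 to 15 N drags it along. Breaks if struck or pressed with over 40 N: touch down at under 20 mm/s.
- biscuit_2: square golden biscuit, 60 x 60 mm, 7 to 17 mm thick (all differ; which is which is not told: feel for the top), rigid, 45 g. Origin: centre of its underside; z up; sides along x and y. Smooth underside (friction about 0.25), rougher top: a fingertip pressed on it with 8 to 15 N drags it along. Breaks if struck or pressed with over 40 N: touch down at under 20 mm/s.
- biscuit_3: square golden biscuit, 60 x 60 mm, 7 to 17 mm thick (all differ; which is which is not told: feel for the top), rigid, 45 g. Origin: centre of its underside; z up; sides along x and y. Smooth underside (friction about 0.25), rougher top: a fingertip pressed on it with 8 to 15 N drags it along. Breaks if struck or pressed with over 40 N: touch down at under 20 mm/s.
- biscuit_4: square golden biscuit, 60 x 60 mm, 7 to 17 mm thick (all differ; which is which is not told: feel for the top), rigid, 45 g. Origin: centre of its underside; z up; sides along x and y. Smooth underside (friction about 0.25), rougher top: a fingertip pressed on it with 8 to 15 N drags it along. Breaks if struck or pressed with over 40 N: touch down at under 20 mm/s.
- caddy: pale wooden caddy, fixed: a lane along its y axis, 68 mm wide and 252 mm long inside, with side walls 20 mm high and 8 mm thick, closed at its +y end (wall 26 mm high) and open at its -y end (the mouth). The four biscuits lie in it flat on the worktop's level in one row, nearly touching, the front one just inside the mouth, so that only their tops can be got at. Origin: centre of the lane, on the worktop; z up.
- tray_dark: Dark brown wooden serving tray with a grey lining, fixed, flat on the worktop: three walls 14 mm high and 8 mm thick round a lining flush with the worktop (a biscuit slides straight in). Inside 84 mm along its x and 146 mm along its y, room for two biscuits one behind the other. Its +y side is the open mouth, with the wall ends flared outwards over the next 16 mm; a brass handle stands out behind its closed -y side. Origin: centre of the inside, on the worktop; z up.
- tray_white: White serving tray with a blue lining, fixed, flat on the worktop: three walls 14 mm high and 8 mm thick round a lining flush with the worktop (a biscuit slides straight in). Inside 84 mm along its x and 146 mm along its y, room for two biscuits one behind the other. Its +y side is the open mouth, with the wall ends flared outwards over the next 16 mm; a brass handle stands out behind its closed -y side. Origin: centre of the inside, on the worktop; z up.
- grey_mug: loose pale grey mug, 100 mm high, a bystander on the right; origin at its underside.
- salt: loose salt shaker, 44 mm across and 90 mm high, a bystander behind the caddy's mouth; origin: centre of its underside.
- spoon: loose teaspoon, 137 mm long and 13 mm high, a bystander near the front edge; origin: its middle.
Not all that is in view belongs to the job. What is shaped like the biscuit_2 but blue is not meant.

How it is judged:
By the outcome, as a careful person would: the job done as asked, in the order asked, and still so for the second after the job is handed in, with the robot touching nothing.
It also fails if it takes over 72 s, if anything falls off the work surface, if the arm or the gripper's body presses on something with over 40 N, if the wrist force passes 120 N, or if a joint passes its speed limit or range.

ROBOT

A 7-joint arm with a two-finger parallel gripper is mounted at the origin on a cart in front of the work surface, level with it; the furniture and walls round the work are solid. World frame = base frame: x ahead of the robot, y to its left, z up, the work surface at z = 0. Lengths are in mm, angles in rad, forces in N, time in s.
With the tool pointing down it reaches from about 400 to 900 mm from the base axis. Payload 5.5 kg.
Tool frame: the origin (TCP) lies at the very end of the fingers, on their centre line; the grasp point (between the pads) lies 19 mm behind it; z points along the fingers, y is the line along which they close (so a half turn about z gives the same grasp; the last joint's range is limited). The gripper opens to 85 mm and grips with 20 to 120 N. Pads are 22 mm wide; open, the fingers measure 114 mm over their backs; the gripper's body (76 mm by 85 mm) begins 54 mm behind the grasp point. The pads swing forward as they close: fully open they stand 13 mm farther back than shut.
Start: joints at [1.385, 0.501, -0.427, 1.55, 0.221, 1.138, -0.21], TCP at [282.056, -585.614, 231.31] pointing down, gripper open.
Joint ranges: [-2.88, 2.88], [-0.31, 2.03], [-1.54, 1.56], [0.2, 2.42], [-1.41, 4.55], [0.19, 2.02], [-2.57, 2.57]. Speed limits (rad/s): [2.57, 2.57, 3.14, 3.14, 3.14, 3.14, 3.14].

INTERFACE

Orientations are given as a unit quaternion [x, y, z, w].
In Python, from cell import env gives the robot as it stands.
- The arm moves only by the tool play_rows, never from a script. Its argument "increments" is text: rows parted by semicolons, each of 7 numbers parted by spaces: the opening, from 0 (shut) to 1 (fully open), then the shift along the tool's x, y, z in cm, then the turn, a rotation vector about the tool's x, y, z in rad. In form: jaw x y z rx ry rz; .... A call has 1 to 10 rows; each row is the pose to reach, as a shift and turn from the pose commanded when the call began, along the tool's axes at that moment; what a row does not reach only later rows make up. A row lasts 1/12 s, in which the tool goes at most 41.7 mm and 7.16 degrees, less where a joint would pass 70% of its speed; a pose out of reach is approached as far as the arm can. A call with a gripper value outside its range is refused whole. The fingers move at their own pace and stop on an object; "grip_force" is the grip in N (left out, the last holds). Time passes only in rows, so rows that repeat a pose let the fingers close. It gives the time, the measured TCP pose, the force, the opening and the grip force at its end, in the units of the state.
- env.observe(): the state, without advancing time (a new reading comes with each control period).
- env.get_image(name): name is "scene" or "top" or "wrist"; returns a dict with "color" (400x640x3 uint8, blue, green, red), "range_z" (400x640 float32, mm along the optical axis (not along the pixel's ray), 0 where there is no reading), "intrinsics" (3x3 intrinsics, pixels), "rvec" (rotation vector, rad) and "tvec" (3), from world to camera coordinates, as OpenCV has them. Camera axes: x right, y down, z forward; pixel columns grow to the right and rows downward; lengths in mm; the calibration is good to about 2 mm. A picture is of the moment at which its call begins.
- env.sign_off(): hands the job in; it is judged then, once.
Trained networks look in the newest picture that a camera, given by its name, has taken for a name from the list of things; names that differ only in an ending like _2 or _b are one class to them, and where a whole thing is asked for, a point or a joint stands for the part that bears it (a point fixed in the world has none). Each returns a list of dicts, best first, with "confidence" (0 to 1); they miss things now and then, are a little off and sometimes report something else, mostly with a low value. They report only what shows in the picture. A call takes as long as a camera call. They do not tell look-alikes from the thing itself.
- env.silhouettes(target, camera): "pixels" (400x640 bool, what is visible of it) and "extent" ([left, top, right, bottom] in pixels, round what is visible of it).
The state is a dict: "t": time; "q": joint angles; "qd": joint speeds; "joint_torque": joint torques, N m; "tool_pos": TCP position; "ee_rot": TCP orientation; "force": force on the tool from outside, world axes, zero at the start; "torque": the same for the moment, N m; "grip_width": opening from 0.0 (shut) to 1.0 (fully open); "grip_force": force on a finger pad.
Only numpy, scipy, OpenCV 4.12 (cv2) and the standard library are available. Lean on these libraries where they do the work, as an engineer would, in place of code of your own. Each camera call takes 0.05 s, during which the arm holds its last target. There are 200 camera calls.

## Working session

There is one attempt and no reset: what is moved stays moved. The work goes in short steps, Python scripts to look and compute and a tool call to move; the robot and the scene stay as the last step left them, time stands still between calls to the robot, and variables do not carry over. Pictures are saved under pics/ and viewed, at most 10 in all, crops included, and the job is handed in when it is done.

Besides the shell and the picture viewer there is one more tool, called after "Request:" as a command line: name --argument value ..., lists and objects as JSON in quotes. play_rows: Moves the arm, as the interface text tells. Its arguments: {"type":"object","properties":{"increments":{"type":"string"},"grip_force":{"type":"number"}},"required":["increments"]}

```bash
mkdir -p pics
cat > h.py <<'E'
from cell import env
import numpy as np, cv2
def world(im,mask=None):
    K=im["intrinsics"];z=im["range_z"];R,_=cv2.Rodrigues(np.array(im["rvec"],float));t=np.array(im["tvec"],float).ravel()
    v,u=np.mgrid[0:400,0:640]
    p=np.stack([(u-K[0,2])/K[0,0]*z,(v-K[1,2])/K[1,1]*z,z],-1)
    return (p-t)@R
E
python3 - <<'E'
from h import *
for n in("top","scene"):
    im=env.get_image(n);cv2.imwrite(f"pics/{n}0.png",im["color"]);W=world(im);np.save(n+"W.npy",W)
    for o in("biscuit_1","caddy","tray_dark","tray_white","grey_mug","salt","spoon"):
        for d in env.silhouettes(o,n)[:6]:
            m=d["pixels"]&(im["range_z"]>0)
            if m.sum()==0: continue
            P=W[m]; r=cv2.minAreaRect(P[:,:2].astype(np.float32))
            print(n,o,round(d["confidence"],2),d["extent"],np.round(r[0]),np.round(r[1]),round(r[2],1),"z",np.round(np.percentile(P[:,2],[5,50,95])))
s=env.observe();print(s)
E
```

```text
top biscuit_1 0.83 [289.5, 201.8, 307.0, 218.5] [531.  56.] [55. 56.] 1.7 z [ 9. 14. 18.]
top biscuit_1 0.8 [233.0, 200.7, 249.4, 218.3] [523. 240.] [56. 60.] 1.3 z [12. 17. 23.]
top biscuit_1 0.71 [178.0, 194.5, 196.5, 213.3] [541. 437.] [62. 65.] 27.3 z [ 4. 10. 15.]
top biscuit_1 0.66 [287.5, 238.2, 310.2, 259.6] [399.  39.] [59. 60.] 43.0 z [ 5. 10. 15.]
top biscuit_1 0.57 [214.8, 232.5, 232.5, 248.2] [408. 301.] [63. 64.] 6.3 z [ 2. 10. 15.]
top biscuit_1 0.51 [251.0, 199.3, 267.9, 218.3] [530. 180.] [60. 62.] 1.6 z [ 1. 10. 15.]
top caddy 0.97 [229.0, 197.2, 302.3, 224.3] [528. 155.] [ 83. 255.] 1.6 z [-2. 18. 27.]
top caddy 0.34 [262.2, 226.8, 274.8, 265.8] [404. 148.] [ 26. 134.] 82.6 z [-0.  6. 14.]
top tray_dark 0.67 [344.9, 217.3, 399.9, 249.8] [ 456. -218.] [185. 103.] 87.5 z [-3.  2. 16.]
top tray_white 0.91 [346.6, 159.4, 397.9, 191.5] [ 643. -210.] [181. 105.] 85.6 z [-4.  2. 15.]
top grey_mug 0.68 [421.5, 202.4, 462.2, 230.8] [ 525. -422.] [ 84. 102.] 35.9 z [ 6. 48. 99.]
top salt 0.56 [307.5, 150.9, 317.5, 167.2] [699.   6.] [44. 36.] 64.8 z [34. 83. 91.]
top spoon 0
[... 1312 characters left out ...]
128,  0.50085534, -0.42699969,  1.55038404,  0.2207815 ,
        1.13831574, -0.2103301 ]), 'qd': array([-5.79377494e-05, -3.45221921e-04, -1.32866854e-03, -1.29831652e-03,
       -1.80388978e-03, -3.14490690e-04, -1.52431116e-04]), 'joint_torque': array([-7.75921071e-04, -5.69298184e+01, -5.80935806e+00, -2.81322384e+01,
        1.27679287e-02,  1.87933772e-03, -3.44496596e-05]), 'tool_pos': array([ 282.05547292, -585.62245442,  231.34431352]), 'ee_rot': array([9.74930823e-01, 2.22508178e-01, 2.52218447e-05, 2.29220679e-05]), 'force': array([ 0.16255505,  0.28603785, -0.02798006]), 'torque': array([-0.00022153, -0.01371553, -0.03426874]), 'grip_force': 0.0, 'grip_width': 0.9986444594106464}
```

Run:
```python
import cv2
a=cv2.imread("pics/top0.png")[140:270,160:470];cv2.imwrite("pics/a.png",cv2.resize(a,None,fx=2.55,fy=2.55,interpolation=cv2.INTER_CUBIC))
from h import *
# depth-based refine: top view
W=np.load("topW.npy");S=np.load("sceneW.npy")
for name,w in(("top",W),("scene",S)):
  for x in range(485,580,6):
    pass
  # height grid over caddy
  P=w.reshape(-1,3)
  for y in range(0,300,12):
    print(name,y,[ (int(np.median(q)) if len(q) else '.') for q in [P[(abs(P[:,0]-x)<4)&(abs(P[:,1]-y)<6)&(P[:,2]<60),2] for x in range(476,590,8)]])
```

```text
top 0 [1, 0, 0, 0, -1, -1, -1, 0, 1, 0, 1, 1, 0, 0, 0]
top 12 [-2, 0, 0, 0, -1, 0, -1, 2, -1, 0, 1, 1, 0, 0, 0]
top 24 [0, 1, 12, 1, 1, 3, 0, 0, 0, 3, 4, 0, 10, 0, 0]
top 36 [1, 0, 19, 6, 13, 12, 12, 15, 13, 13, 11, 13, 19, 1, -1]
top 48 [0, 0, 17, 4, 14, 12, 13, 14, 13, 13, 14, 14, 20, 2, -1]
top 60 [-2, 0, 19, 11, 16, 12, 16, 14, 12, 14, 11, 18, 19, 1, 1]
top 72 [1, 1, 22, 1, 13, 15, 12, 13, 11, 14, 13, 17, 20, -1, 1]
top 84 [0, 0, 18, 5, 9, 15, 11, 13, 13, 10, 11, 17, 0, 0, 0]
top 96 [-2, -1, 20, 3, 6, 9, 8, 8, 7, 11, 6, 18, 13, 0, 0]
top 108 [0, 1, 18, 2, 8, 6, 8, 10, 7, 6, 6, 18, 5, 0, 2]
top 120 [2, 0, 21, 6, 6, 6, 8, 8, 7, 5, 8, 19, 13, -2, 0]
top 132 [0, 5, 20, 5, 7, 7, 4, 7, 5, 8, 6, 17, 10, 0, 1]
top 144 [1, 2, 11, 5, 5, 8, 6, 6, 7, 6, 6, 16, 0, 0, 0]
top 156 [0, 17, 12, 9, 9, 12, 11, 10, 10, 9, 8, 20, 1, -1, 1]
top 168 [-1, 2, 7, 8, 9, 9, 9, 11, 12, 10, 8, 19, 1, 1, 0]
top 180 [1, 15, 10, 8, 11, 8, 10, 10, 8, 10, 9, 20, 0, 1, -2]
top 192 [0, 9, 9, 8, 8, 11, 11, 11, 9, 11, 0, 19, 2, 0, 3]
top 204 [-1, 9, 2, 10, 10, 10, 11, 7, 9, 9, 7, 19, 1, 0, 0]
top 216 [0, 11, 14, 15, 15
[... 1414 characters left out ...]
2, 8, 9, 8, 9, 7, 8, 8, 14, 11, '.', 0]
scene 192 [-2, 4, 14, 9, 7, 8, 8, 8, 9, 10, 10, 14, 14, '.', 2]
scene 204 [-2, 4, 7, 13, 8, 8, 8, 7, 9, 10, 13, 16, 14, '.', 0]
scene 216 [0, 4, 16, 16, 13, 13, 15, 14, 17, 14, 13, 15, 14, '.', -1]
scene 228 [0, 7, 16, 18, 15, 15, 14, 16, 18, 13, 15, 16, '.', '.', '.']
scene 240 [0, 7, 16, 15, 17, 15, 15, 17, 15, 15, 14, 14, '.', '.', '.']
scene 252 [-1, 9, 18, 15, 15, 15, 15, 15, 18, '.', '.', '.', '.', '.', '.']
scene 264 [-1, 7, 15, 15, 17, 17, 15, '.', '.', '.', '.', '.', '.', '.', '.']
scene 276 [-2, 8, 13, 22, '.', '.', '.', '.', '.', '.', '.', '.', '.', '.', '.']
scene 288 [-2, -4, '.', '.', '.', '.', '.', '.', '.', '.', '.', '.', '.', '.', '.']
```

View pics/a.png

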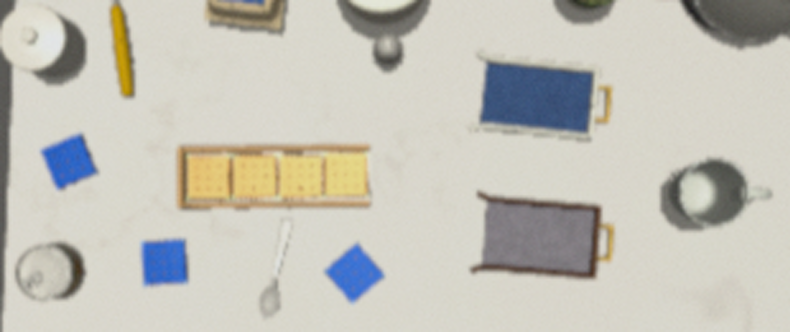

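The top view shows the caddy's four golden biscuits in a row at about (185–370, 152–200), with the mouth on the right. The white tray is at (535, 97) and the dark tray at (540, 237), both with their mouths facing the caddy. The three blue squares are decoys. The teaspoon lies at (275, 265).

```bash
cat >> h.py <<'E'
def raypl(im,uv,z):
    K=im["intrinsics"];R,_=cv2.Rodrigues(np.array(im["rvec"],float));t=np.array(im["tvec"],float).ravel()
    uv=np.asarray(uv,float).reshape(-1,2)
    d=np.c_[(uv-[K[0,2],K[1,2]])/[K[0,0],K[1,1]],np.ones(len(uv))]@R
    o=-R.T@t
    return o+d*((z-o[2])/d[:,2])[:,None]
E
python3 - <<'E'
from h import *
for n in("top","scene"):
    im=env.get_image(n);R,_=cv2.Rodrigues(np.array(im["rvec"],float));print(n,"cam at",np.round(-R.T@np.array(im["tvec"]).ravel()),np.diag(im["intrinsics"]))
    hsv=cv2.cvtColor(im["color"],cv2.COLOR_BGR2HSV);H,S,V=cv2.split(hsv)
    sil={}
    for o in("tray_dark","tray_white","caddy"):
        d=env.silhouettes(o,n); sil[o]=cv2.dilate(d[0]["pixels"].astype(np.uint8),np.ones((5,5)))>0
    def rep(lbl,m,z):
        m=cv2.morphologyEx(m.astype(np.uint8),cv2.MORPH_OPEN,np.ones((3,3)))
        k,l,st,_=cv2.connectedComponentsWithStats(m); 
        if k<2:print(lbl,"none");return
        i=1+np.argmax(st[1:,4]); v,u=np.where(l==i)
        P=raypl(im,np.c_[u,v],z)[:,:2].astype(np.float32)
        r=cv2.minAreaRect(P);print(n,lbl,np.round(r[0],1),np.round(r[1],1),round(r[2],1),"mean",P.mean(0).round(1))
        # principal axis
        C=np.cov((P-P.mean(0)).T);w,e=np.linalg.eigh(C);a=e[:,1];print("   axis deg from +y", round(np.degrees(np.arctan2(-a[0]*np.sign(a[1]),abs(a[1]))),2))
    rep("blue",sil["tray_white"]&(H>100)&(H<125)&(S>100),0)
    rep("darklining",sil["tray_dark"]&(S<50)&(V<165)&(V>70),0)
    rep("gold",sil["caddy"]&(H>14)&(H<30)&(S>110),11)
    print("gold sample",[hsv[209,c].tolist() for c in (235,240,258,275,290,298,303)])
    cc=im["color"][215:245,344:402] if n=="top" else None
E
```

```text
top cam at [ 500.  -26. 1368.] [392.53592978 392.53592978   1.        ]
top blue [ 647.8 -202.6] [139.9  75.3] 85.8 mean [ 647.5 -202.7]
   axis deg from +y -4.54
top darklining [ 456.3 -208.9] [148.5  86. ] 86.7 mean [ 456.2 -208.9]
   axis deg from +y -3.46
gold none
gold sample [[22, 125, 229], [21, 126, 228], [23, 116, 228], [24, 114, 228], [24, 109, 226], [25, 107, 228], [20, 102, 215]]
scene cam at [-445.  819.  993.] [488.25398582 488.25398582   1.        ]
scene blue [ 656.7 -205.7] [132.3  55. ] 85.3 mean [ 655.  -204.8]
   axis deg from +y -4.65
scene darklining [ 463.8 -210.2] [151.3  77. ] 87.7 mean [ 463.2 -208.1]
   axis deg from +y -2.29
scene gold [552.3 161. ] [141.9  22.7] 85.9 mean [552.7 164.4]
   axis deg from +y -3.17
gold sample [[13, 21, 87], [12, 14, 89], [11, 24, 117], [13, 16, 187], [14, 60, 162], [12, 98, 83], [16, 132, 118]]
```

Request:
play_rows --increments "0 0 0 -0.5 0 0 0.11; 0 0 0 -0.5 0 0 0.22; 0 0 0 -0.5 0 0 0.33; 0 0 0 -0.5 0 0 0.4488; 0 0 0 -0.5 0 0 0.4488"

```text
t: 1.62
tool_pos: [282.1, -585.6, 236.4]
ee_rot: [1.0, -0.002, -0.0, 0.0]
force: [0.1, -0.5, -0.6]
grip_width: 0.3
grip_force: 0.0
```

Run:
```python
from h import *
im=env.get_image("top")
W=world(im);hsv=cv2.cvtColor(im["color"],cv2.COLOR_BGR2HSV);H,S,V=cv2.split(hsv)
m=(H>18)&(H<29)&(S>95)&(V>205);m[:195]=0;m[226:]=0;m[:,:225]=0;m[:,308:]=0
v,u=np.where(m);P=raypl(im,np.c_[u,v],11)[:,:2].astype(np.float32)
r=cv2.minAreaRect(P);print(r,P.mean(0))
for y in range(30,270,15):
    q=P[abs(P[:,1]-y)<8];print(y,np.percentile(q[:,0],[2,50,98]).round(1) if len(q) else None)
for n,d in (("gap",1),):
    row=V[204:216,228:306].mean(0);print(row.round().astype(int).tolist());print(raypl(im,[[228,209],[306,209]],11).round(1))
# trays: profile across x at several columns (world y)
for col in(360,375,388):
    print(col,"white",V[155:196,col].tolist(),raypl(im,[[col,155],[col,195]],14).round()[:,0])
    print(col,"dark",V[212:254,col].tolist(),raypl(im,[[col,212],[col,253]],14).round()[:,0])
for r0 in (175,233): print(r0,V[r0-3:r0+4,340:405].mean(0).round().astype(int).tolist(),raypl(im,[[340,r0],[404,r0]],0).round()[:,1])
```

```text
((530.0691528320312, 147.83700561523438), (55.93095016479492, 239.7060546875), 2.43159818649292) [529.7959  148.03996]
30 [510.7 531.6 560. ]
45 [510.4 534.8 562.4]
60 [509.9 534.4 558.6]
75 [509.6 533.9 558.2]
90 [505.7 530.  554.2]
105 [505.4 531.4 553.9]
120 [504.9 529.2 555.9]
135 [504.5 528.8 554.9]
150 [504.1 530.1 553.2]
165 [503.7 529.7 555.8]
180 [503.3 527.6 555.4]
195 [502.9 530.5 554.9]
210 [502.3 533.9 553.1]
225 [502.1 526.2 550.7]
240 [500.  526.  550.4]
255 [501.3 527.3 550. ]
[212, 200, 192, 149, 124, 178, 221, 228, 227, 224, 227, 229, 228, 225, 226, 228, 228, 226, 225, 227, 224, 201, 161, 192, 223, 228, 227, 225, 228, 228, 227, 224, 226, 228, 228, 225, 225, 227, 227, 218, 186, 202, 224, 228, 227, 225, 227, 228, 227, 223, 224, 227, 227, 226, 224, 226, 227, 222, 195, 196, 222, 228, 226, 225, 227, 228, 227, 226, 227, 227, 227, 226, 226, 228, 224, 213, 204, 210]
[[524.7 288.3  11. ]
 [532.   17.7  11. ]]
360 white [216, 216, 217, 216, 216, 217, 215, 213, 203, 168, 121, 118, 121, 123, 125, 125, 127, 123, 126, 123, 122, 123, 123, 124, 124, 122, 122, 119, 116, 120, 122, 12
[... 1191 characters left out ...]
5] [529. 389.]
175 [216, 217, 217, 216, 217, 216, 217, 216, 204, 162, 131, 123, 124, 124, 122, 121, 123, 124, 126, 125, 123, 121, 120, 122, 123, 123, 122, 124, 124, 123, 125, 124, 124, 123, 120, 119, 122, 121, 121, 122, 122, 122, 121, 122, 124, 125, 124, 123, 124, 122, 120, 118, 155, 205, 200, 203, 199, 176, 182, 204, 212, 215, 215, 215, 215] [ -97. -320.]
233 [216, 216, 215, 216, 216, 216, 216, 215, 212, 191, 149, 131, 130, 129, 131, 130, 132, 130, 129, 129, 129, 129, 130, 130, 131, 128, 128, 129, 128, 130, 132, 131, 129, 130, 130, 132, 132, 132, 131, 131, 131, 129, 128, 126, 127, 129, 130, 131, 130, 130, 132, 120, 88, 90, 130, 186, 207, 197, 165, 189, 196, 210, 216, 216, 215] [-102. -324.]
```

Request:
play_rows --increments "0 1.5 -3.8 0.6 0 0 0; 0 3 -7.6 1.2 0 0 0; 0 4.5 -11.4 2 0 0 0; 0 6 -15.2 3 0 0 0; 0 7.5 -19 4 0 0 0; 0 9 -22.8 5 0 0 0; 0 10.5 -26.6 6 0 0 0; 0 12 -30.4 7 0 0 0; 0 13.4 -34.2 8 0 0 0; 0 14.9 -38 9 0 0 0"

```text
t: 2.5
tool_pos: [430.6, -206.1, 146.8]
ee_rot: [1.0, 0.002, 0.0, 0.0]
force: [0.8, 0.5, -0.7]
grip_width: -0.0
grip_force: 0.0
```

Request:
play_rows --increments "0 1.5 -3.8 1 0 0 0; 0 3 -7.6 2 0 0 0; 0 4.5 -11.4 3 0 0 0; 0 6 -15.2 4 0 0 0; 0 7.5 -19 5 0 0 0; 0 9 -22.8 6.5 0 0 0; 0 10.23 -26.11 8.6 0 0 0; 0 10.23 -26.11 10 0 0 0; 0 10.23 -26.11 10.6 0 0 0; 0 10.23 -26.11 10.6 0 0 0"

```text
t: 3.33
tool_pos: [530.8, 53.0, 39.3]
ee_rot: [1.0, 0.002, -0.002, 0.0]
force: [0.6, -0.2, 0.6]
grip_width: 0.002
grip_force: 0.0
```

Request:
play_rows --increments "0 0 0 1 0 0 0; 0 0 0 1 0 0 0"

```text
t: 3.5
tool_pos: [532.0, 51.0, 30.2]
ee_rot: [1.0, -0.001, -0.0, 0.001]
force: [0.4, -0.2, 0.4]
grip_width: -0.001
grip_force: 0.0
```

Run:
```python
from h import *
im=env.get_image("wrist");cv2.imwrite("pics/w1.png",im["color"]);s=env.observe();print(s["tool_pos"],s["ee_rot"],s["force"])
W=world(im)
m=env.silhouettes("biscuit_1","wrist")
for d in m:
    k=d["pixels"]&(im["range_z"]>0);P=W[k]
    if len(P): print(round(d["confidence"],2),d["extent"],cv2.minAreaRect(P[:,:2].astype(np.float32)),np.median(P[:,2]))
```

```text
[532.14890903  51.18739303  30.74466009] [ 9.99999284e-01 -1.03592871e-03 -2.98312327e-04  5.18791286e-04] [-0.46974937 -0.66673353  0.09194644]
0.93 [242.0, 172.3, 372.4, 288.5] ((535.0761108398438, 53.76728439331055), (70.33525085449219, 63.68557357788086), 0.1134280413389206) 12.511873677364758
0.62 [118.9, 176.2, 254.7, 288.8] ((532.2655639648438, 116.7232666015625), (69.75621795654297, 66.9659423828125), 2.1067538261413574) 6.042438554912621
0.62 [0.0, 222.2, 20.7, 308.0] ((515.5703735351562, 210.87109375), (10.690216064453125, 45.617977142333984), 80.96870422363281) 10.095350536499893
0.61 [0.0, 181.8, 142.2, 297.7] ((529.5729370117188, 180.8819580078125), (70.62466430664062, 72.28253936767578), 1.8257050514221191) 9.06963516339123
```

View pics/w1.png

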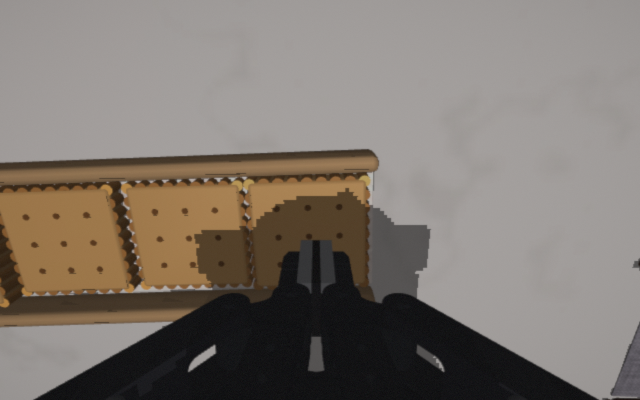

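The wrist view shows the front biscuit under the closed fingertips at about (308, 235), the caddy mouth at column 372, and the walls running straight. I'll touch down slowly.

Request:
play_rows --increments "0 0.1 -0.15 0.5 0 0 0; 0 0.1 -0.15 1 0 0 0; 0 0.1 -0.15 1.3 0 0 0; 0 0.1 -0.15 1.42 0 0 0; 0 0.1 -0.15 1.54 0 0 0; 0 0.1 -0.15 1.66 0 0 0; 0 0.1 -0.15 1.78 0 0 0; 0 0.1 -0.15 1.85 0 0 0; 0 0.1 -0.15 1.85 0 0 0"

```text
t: 4.35
tool_pos: [533.5, 54.9, 13.6]
ee_rot: [1.0, 0.0, 0.0, 0.0]
force: [-4.3, 0.1, 11.9]
grip_width: 0.001
grip_force: 6.6
```

Request:
play_rows --increments "0 0.02 0.4 0 0 0 0; 0 0.05 1.2 0 0 0 0; 0 0.08 2.2 0 0 0 0; 0 0.11 3.2 0 0 0 0; 0 0.15 4.2 0 0 0 0; 0 0.19 5.2 0 0 0 0; 0 0.23 6.2 0 0 0 0; 0 0.25 6.8 0 0 0 0; 0 0.25 6.8 0 0 0 0"

```text
t: 5.1
tool_pos: [537.8, -14.2, 13.6]
ee_rot: [1.0, -0.001, 0.002, 0.0]
force: [0.1, -1.5, 6.7]
grip_width: 0.0
grip_force: 3.4
```

```bash
cat > look.py <<'E'
from h import *
import sys
im=env.get_image("wrist");s=env.observe();print(s["t"],s["tool_pos"].round(1),s["ee_rot"].round(4),s["force"].round(1))
if len(sys.argv)>1: cv2.imwrite(sys.argv[1],im["color"])
W=world(im)
for d in env.silhouettes("biscuit_1","wrist")[:5]:
    k=d["pixels"]&(im["range_z"]>0);P=W[k]
    if len(P):
        r=cv2.minAreaRect(P[:,:2].astype(np.float32));print(round(d["confidence"],2),np.round(d["extent"]),np.round(r[0],1),np.round(r[1]),round(r[2],1),"z",np.median(P[:,2]).round(1))
E
python3 look.py pics/w2.png
```

```text
5.15 [537.9 -14.2  13.7] [ 1.0e+00 -5.0e-04  1.7e-03  4.0e-04] [ 0.9 -1.9  6.1]
0.91 [240. 182. 387. 300.] [539.4 -14. ] [63. 65.] 2.2 z 12.5
0.77 [  0. 202. 122. 319.] [530.1 114.5] [64. 59.] 1.4 z 6.1
```

View pics/w2.png

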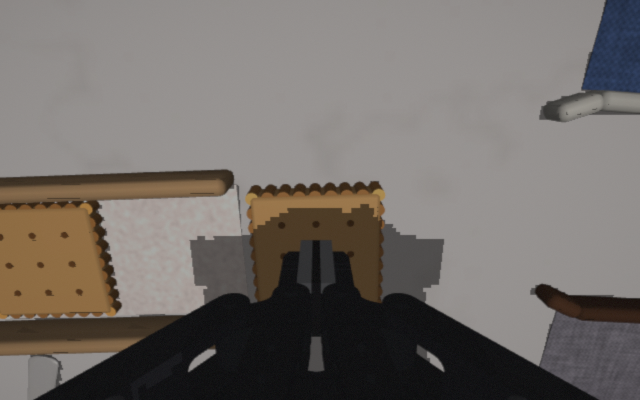

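The biscuit has followed the fingertip out cleanly: it sits at (315, 240), clear of the mouth at column 235. Next is the diagonal with a yaw.

Request:
play_rows --increments "0 -0.2 0.4 0.06 0 0 0.005; 0 -0.9 1.2 0.08 0 0 0.015; 0 -1.8 2.1 0.08 0 0 0.025; 0 -2.8 3 0.08 0 0 0.037; 0 -3.8 3.9 0.08 0 0 0.05; 0 -4.8 4.8 0.08 0 0 0.063; 0 -5.8 5.7 0.08 0 0 0.075; 0 -6.7 6.5 0.08 0 0 0.087; 0 -7.3 7 0.08 0 0 0.094; 0 -7.4 7.1 0.08 0 0 0.094"

```text
t: 6.03
tool_pos: [465.2, -84.4, 13.6]
ee_rot: [0.999, -0.047, 0.004, -0.0]
force: [2.6, 2.5, 10.1]
grip_width: -0.003
grip_force: 4.9
```

```bash
python3 look.py pics/w3.png
```

```text
6.0833 [465.1 -84.4  13.6] [ 9.989e-01 -4.700e-02  3.300e-03  1.000e-04] [ 0.3  1.1 13.3]
0.96 [ 14. 301. 136. 396.] [433.2  24.8] [ 31. 146.] 30.4 z 9.0
0.85 [241. 183. 386. 303.] [470.1 -85.1] [64. 57.] 86.2 z 12.5
```

View pics/w3.png

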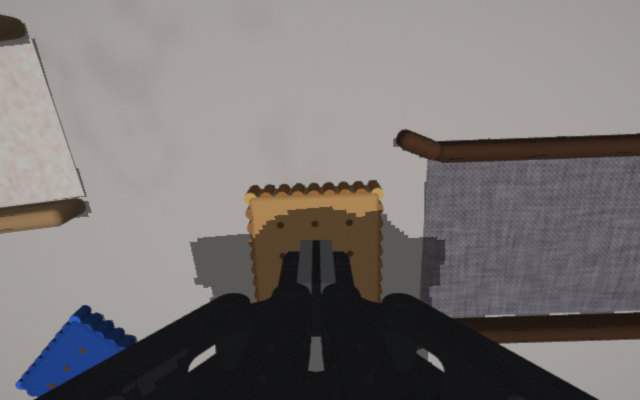

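The biscuit is square to the dark tray, whose lining starts at column 425. I'll measure the lane in this close view.

Run:
```python
from h import *
im=env.get_image("wrist")
print("lining edges z0",raypl(im,[[440,161],[440,318],[600,157],[600,316],[425,240]],0).round(1))
print("wall tops z14",raypl(im,[[600,141],[600,158],[600,318],[600,338]],14).round(1))
print("biscuit edge z12.5",raypl(im,[[250,198],[378,192],[380,300],[256,302]],12.5).round(1))
print("mouth caddy z20", raypl(im,[[84,204]],20).round(1))
```

```text
lining edges z0 [[ 502.5 -144.1    0. ]
 [ 419.1 -145.     0. ]
 [ 497.8 -215.3    0. ]
 [ 412.8 -227.3    0. ]
 [ 464.2 -137.4    0. ]]
wall tops z14 [[ 508.4 -203.3   14. ]
 [ 501.3 -204.3   14. ]
 [ 423.3 -215.3   14. ]
 [ 411.7 -216.9   14. ]]
biscuit edge z12.5 [[ 497.   -59.5   12.5]
 [ 494.6 -113.9   12.5]
 [ 441.5 -112.7   12.5]
 [ 445.8  -54.7   12.5]]
mouth caddy z20 [[503.    6.4  20. ]]
```

Request:
play_rows --increments "0 0.01 0.4 0 0 0 0; 0 0.03 1.2 0 0 0 0; 0 0.06 2.2 0 0 0 0; 0 0.08 3.3 0 0 0 0; 0 0.11 4.4 0 0 0 0; 0 0.14 5.5 0 0 0 0; 0 0.16 6.6 0 0 0 0; 0 0.19 7.7 0 0 0 0; 0 0.22 8.7 0 0 0 0; 0 0.22 8.8 0 0 0 0"

```text
t: 7.02
tool_pos: [459.1, -172.9, 13.6]
ee_rot: [0.999, -0.047, 0.003, 0.0]
force: [0.1, 1.1, 14.6]
grip_width: -0.0
grip_force: 7.2
```

Request:
play_rows --increments "0 0.01 0.4 -0.03 0 0 0; 0 0.03 1.2 -0.03 0 0 0; 0 0.06 2.2 -0.03 0 0 0; 0 0.08 3.3 -0.03 0 0 0; 0 0.11 4.4 -0.03 0 0 0; 0 0.14 5.5 -0.03 0 0 0; 0 0.16 6.5 -0.03 0 0 0; 0 0.17 7.2 -0.03 0 0 0; 0 0.17 7.4 -0.03 0 0 0; 0 0.17 7.4 -0.03 0 0 0"

```text
t: 7.85
tool_pos: [453.2, -246.5, 13.6]
ee_rot: [0.999, -0.047, 0.002, 0.001]
force: [0.6, 0.2, 11.7]
grip_width: -0.001
grip_force: 5.5
```

```bash
python3 look.py pics/w4.png
```

```text
7.9 [ 453.2 -246.5   13.6] [ 9.989e-01 -4.690e-02  2.200e-03  8.000e-04] [ 0.2 -0.3 11.2]
0.7 [242. 180. 386. 302.] [ 457.8 -246.8] [65. 57.] 87.1 z 12.5
```

View pics/w4.png

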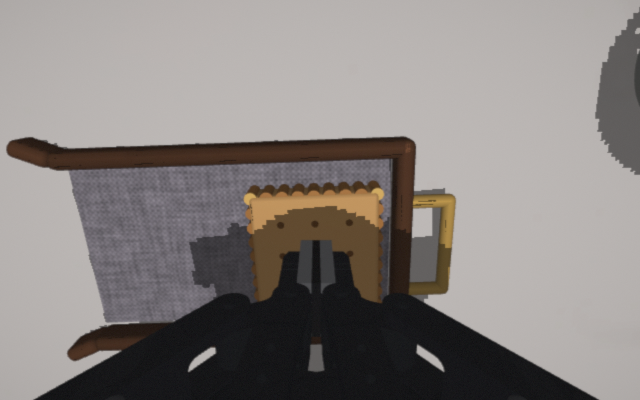

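Biscuit 1 lies flat deep in the dark tray at (315, 245), with a gap to the back wall at column 392. I'll lift and go to biscuit 2.

Request:
play_rows --increments "0 0 0 -0.8 0 0 0; 0 0 0 -3 0 0 0; 0 0.4 -3.7 -5 0 0 -0.01; 0 0.9 -7.7 -5 0 0 -0.03; 0 1.4 -11.7 -5 0 0 -0.05; 0 1.9 -15.7 -5 0 0 -0.07; 0 2.4 -19.7 -5 0 0 -0.094; 0 2.9 -23.7 -5 0 0 -0.094; 0 3.4 -27.7 -5 0 0 -0.094; 0 3.8 -31.7 -4.5 0 0 -0.094"

```text
t: 8.78
tool_pos: [519.1, 68.1, 57.9]
ee_rot: [1.0, -0.0, 0.001, 0.0]
force: [0.6, -0.8, -0.2]
grip_width: 0.002
grip_force: 0.0
```

```bash
python3 look.py
```

```text
8.8333 [519.9  79.9  57.9] [ 1.      0.0053  0.0022 -0.004 ] [1.5 8.3 0.6]
0.92 [  0. 150.  85. 260.] [525.2 233.1] [64. 51.] 2.1 z 16.0
0.84 [ 55. 144. 188. 250.] [528.2 180.5] [65. 66.] 2.1 z 9.1
0.74 [173. 141. 290. 245.] [530.7 117.2] [63. 63.] 1.5 z 6.1
0.67 [306. 352. 322. 372.] [414.5  68. ] [9. 9.] 3.0 z 7.6
0.6 [  0. 319.  41. 399.] [408.  272.6] [22. 70.] 82.3 z 8.1
```

Request:
play_rows --increments "0 0.5 -1.5 0 0 0 0; 0 1 -3.2 1 0 0 0; 0 1 -4.6 2 0 0 0; 0 1 -4.9 2.8 0 0 0; 0 1 -5 3.3 0 0 0; 0 1 -5 3.3 0 0 0; 0 1 -5 3.3 0 0 0"

```text
t: 9.47
tool_pos: [527.8, 114.7, 23.5]
ee_rot: [1.0, -0.001, -0.001, 0.001]
force: [0.4, 0.1, 0.5]
grip_width: -0.001
grip_force: 0.0
```

Request:
play_rows --increments "0 0.3 0 0.6 0 0 0; 0 0.3 0 1 0 0 0; 0 0.3 0 1.2 0 0 0; 0 0.3 0 1.32 0 0 0; 0 0.3 0 1.44 0 0 0; 0 0.3 0 1.56 0 0 0; 0 0.3 0 1.68 0 0 0; 0 0.3 0 1.8 0 0 0; 0 0.3 0 1.8 0 0 0"

```text
t: 10.22
tool_pos: [531.4, 116.2, 7.1]
ee_rot: [1.0, 0.0, 0.0, 0.0]
force: [-4.3, -1.1, 12.9]
grip_width: -0.0
grip_force: 6.5
```

Request:
play_rows --increments "0 0.02 0.4 0.02 0 0 0; 0 0.05 1.2 0.03 0 0 0; 0 0.08 2.2 0.03 0 0 0; 0 0.12 3.2 0.03 0 0 0; 0 0.16 4.3 0.03 0 0 0; 0 0.2 5.4 0.03 0 0 0; 0 0.24 6.5 0.03 0 0 0; 0 0.28 7.6 0.03 0 0 0; 0 0.31 8.5 0.03 0 0 0; 0 0.33 9 0.03 0 0 0"

```text
t: 11.05
tool_pos: [536.7, 26.7, 7.1]
ee_rot: [1.0, 0.0, 0.002, -0.001]
force: [0.5, 2.5, 8.1]
grip_width: -0.004
grip_force: 4.1
```

Request:
play_rows --increments "0 0.02 0.4 0.04 0 0 0; 0 0.05 1.2 0.05 0 0 0; 0 0.08 2.2 0.05 0 0 0; 0 0.11 3.2 0.05 0 0 0; 0 0.13 3.9 0.05 0 0 0; 0 0.15 4.2 0.05 0 0 0"

```text
t: 11.55
tool_pos: [538.9, -14.8, 7.1]
ee_rot: [1.0, 0.0, 0.003, -0.001]
force: [0.4, 4.7, 11.8]
grip_width: -0.002
grip_force: 5.8
```

```bash
python3 look.py
```

```text
11.6 [538.9 -15.1   7.1] [ 1.0e+00  0.0e+00  2.7e-03 -6.0e-04] [-0.   1.7 11.6]
0.62 [242. 188. 384. 302.] [541.7 -15.3] [57. 61.] 1.3 z 6.0
```

Request:
play_rows --increments "0 0.3 0.3 0 0 0 0.005; 0 1.1 0.8 0 0 0 0.013; 0 2.1 1.4 0 0 0 0.025; 0 3.1 2 0 0 0 0.035; 0 4.2 2.6 0 0 0 0.045; 0 5.3 3.2 0 0 0 0.055; 0 6.4 3.9 0 0 0 0.066; 0 7.4 4.5 0 0 0 0.077; 0 8.2 5 0 0 0 0.084; 0 8.5 5.2 0 0 0 0.088"

```text
t: 12.48
tool_pos: [623.3, -67.3, 7.2]
ee_rot: [0.999, -0.044, 0.001, -0.0]
force: [-4.3, 2.1, 15.4]
grip_width: -0.001
grip_force: 7.6
```

Request:
play_rows --increments "0 0.4 0.2 -0.03 0 0 0.005; 0 1.2 0.6 -0.03 0 0 0.01; 0 2.1 1.1 -0.03 0 0 0.017; 0 2.9 1.5 -0.03 0 0 0.024; 0 3.28 1.72 -0.03 0 0 0.026; 0 3.28 1.72 -0.03 0 0 0.026"

```text
t: 12.98
tool_pos: [654.5, -87.7, 7.2]
ee_rot: [0.998, -0.057, 0.002, -0.0]
force: [-0.2, -0.1, 7.7]
grip_width: 0.003
grip_force: 3.9
```

```bash
python3 look.py pics/w5.png
python3 - <<'E'
from h import *
im=env.get_image("wrist");H,S,V=cv2.split(cv2.cvtColor(im["color"],cv2.COLOR_BGR2HSV))
m=((H>100)&(H<125)&(S>80)).astype(np.uint8);k,l,st,_=cv2.connectedComponentsWithStats(m)
for i in range(1,k):
    if st[i,4]>800:
        v,u=np.where(l==i);P=raypl(im,np.c_[u,v],0)[:,:2]
        for y in range(-260,-120,20):
            q=P[abs(P[:,1]-y)<2]
            if len(q)>20:print(y,q[:,0].min().round(1),q[:,0].max().round(1))
E
```

```text
13.0333 [654.5 -87.8   7.2] [ 0.9984 -0.057   0.002  -0.    ] [ 0.5 -0.4  6.9]
0.92 [243. 187. 386. 302.] [657.9 -88.1] [63. 56.] 83.9 z 6.0
-240 603.9 636.9
-220 605.6 686.4
-200 606.6 687.8
-180 608.3 689.2
-160 609.9 690.9
-140 619.8 692.8
```

View pics/w5.png

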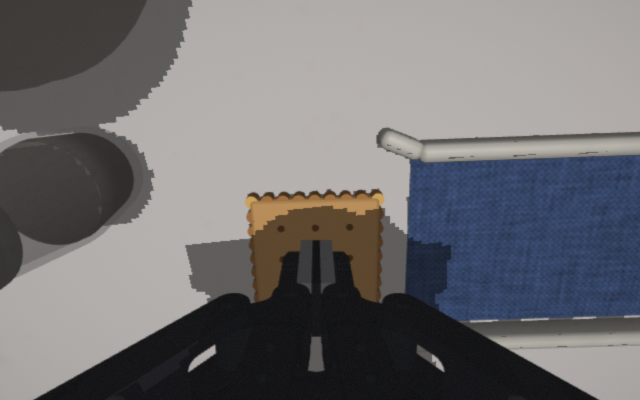

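Biscuit 2 is square and in line with the white tray, whose blue lining begins at column 408. Sliding in.

Request:
play_rows --increments "0 0.01 0.4 0.03 0 0 0; 0 0.05 1.2 0.03 0 0 0; 0 0.09 2.2 0.03 0 0 0; 0 0.13 3.3 0.03 0 0 0; 0 0.17 4.4 0.03 0 0 0; 0 0.22 5.5 0.03 0 0 0; 0 0.26 6.6 0.03 0 0 0; 0 0.3 7.7 0.03 0 0 0; 0 0.34 8.6 0.03 0 0 0; 0 0.35 8.8 0.03 0 0 0"

```text
t: 13.97
tool_pos: [647.9, -176.5, 7.2]
ee_rot: [0.998, -0.058, 0.002, 0.0]
force: [0.3, 3.4, 9.6]
grip_width: 0.0
grip_force: 4.5
```

Request:
play_rows --increments "0 0.01 0.4 0 0 0 0; 0 0.04 1.2 0 0 0 0; 0 0.08 2.2 0 0 0 0; 0 0.12 3.3 0 0 0 0; 0 0.17 4.3 0 0 0 0; 0 0.21 5.3 0 0 0 0; 0 0.24 6.1 0 0 0 0; 0 0.26 6.5 0 0 0 0; 0 0.26 6.6 0 0 0 0; 0 0.26 6.6 0 0 0 0"

```text
t: 14.8
tool_pos: [643.0, -241.5, 7.2]
ee_rot: [0.998, -0.057, 0.002, 0.0]
force: [0.2, 0.3, 8.0]
grip_width: -0.002
grip_force: 4.1
```

```bash
python3 look.py pics/w6.png
```

```text
14.85 [ 643.  -241.5    7.2] [ 9.984e-01 -5.690e-02  2.100e-03  2.000e-04] [1.1 0.5 8.7]
0.94 [245. 190. 386. 298.] [ 646.4 -242.2] [62. 56.] 84.0 z 6.0
```

View pics/w6.png

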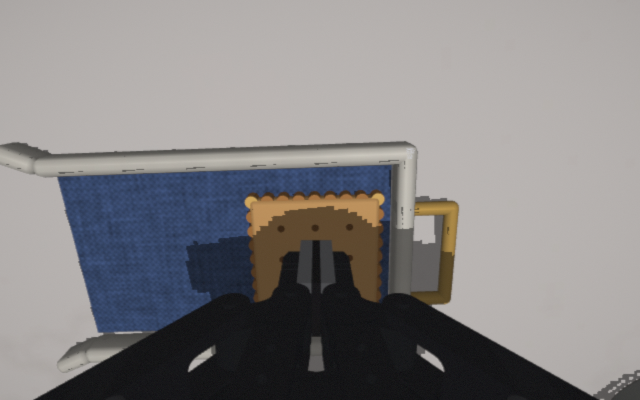

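Biscuit 2 lies flat deep in the white tray at (315, 250), a few mm off the back wall at column 390. On to biscuit 3.

Request:
play_rows --increments "0 0 0 -0.8 0 0 0; 0 0 0 -3 0 0 0; 0 -1 -2.5 -5 0 0 -0.01; 0 -2.4 -6 -5 0 0 -0.03; 0 -3.9 -9.7 -5 0 0 -0.05; 0 -5.4 -13.4 -5 0 0 -0.07; 0 -6.9 -17.1 -5 0 0 -0.094; 0 -8.3 -20.8 -5 0 0 -0.114; 0 -9.6 -24 -5 0 0 -0.114; 0 -10 -25 -5 0 0 -0.114"

```text
t: 15.73
tool_pos: [567.7, 25.9, 55.7]
ee_rot: [1.0, 0.004, -0.0, -0.002]
force: [0.1, 0.6, 0.5]
grip_width: 0.007
grip_force: 0.0
```

Request:
play_rows --increments "0 0 0 0 0 0 0; 0 0 0 0 0 0 0"

```text
t: 15.9
tool_pos: [569.9, 18.4, 55.3]
ee_rot: [1.0, 0.001, 0.0, 0.0]
force: [0.9, -1.1, -0.8]
grip_width: 0.003
grip_force: 0.0
```

Request:
play_rows --increments "0 -0.7 -2.5 0 0 0 0; 0 -1.7 -6 0 0 0 0; 0 -2.7 -9.5 0 0 0 0; 0 -3.5 -12.5 0.5 0 0 0; 0 -4 -14.8 1.3 0 0 0; 0 -4.15 -15.8 2 0 0 0; 0 -4.15 -16.05 2.7 0 0 0; 0 -4.15 -16.05 3 0 0 0; 0 -4.15 -16.05 3 0 0 0; 0 -4.15 -16.05 3 0 0 0"

```text
t: 16.73
tool_pos: [529.1, 175.8, 24.6]
ee_rot: [1.0, -0.002, -0.0, 0.001]
force: [0.6, -0.3, -0.3]
grip_width: 0.002
grip_force: 0.0
```

```bash
python3 look.py
```

```text
16.7833 [529.2 176.2  24.9] [ 1.0e+00 -1.6e-03  0.0e+00  6.0e-04] [-0.1 -0.8  1.1]
0.8 [242. 179. 373. 298.] [529.9 177.4] [69. 63.] 0.4 z 9.0
0.51 [549. 367. 556. 375.] [444.1  36.9] [3. 2.] 75.4 z 1.4
```

Request:
play_rows --increments "0 0 -0.1 0.6 0 0 0; 0 0 -0.15 0.95 0 0 0; 0 0 -0.15 1.1 0 0 0; 0 0 -0.15 1.22 0 0 0; 0 0 -0.15 1.34 0 0 0; 0 0 -0.15 1.46 0 0 0; 0 0 -0.15 1.56 0 0 0; 0 0 -0.15 1.64 0 0 0; 0 0 -0.15 1.64 0 0 0"

```text
t: 17.58
tool_pos: [528.4, 180.4, 10.1]
ee_rot: [1.0, 0.0, 0.0, 0.0]
force: [-4.9, -2.5, 14.2]
grip_width: 0.003
grip_force: 7.1
```

Request:
play_rows --increments "0 0.02 0.4 0 0 0 0; 0 0.05 1.2 0 0 0 0; 0 0.08 2.2 0 0 0 0; 0 0.12 3.2 0 0 0 0; 0 0.16 4.3 0 0 0 0; 0 0.2 5.4 0 0 0 0; 0 0.24 6.5 0 0 0 0; 0 0.28 7.6 0 0 0 0; 0 0.32 8.6 0 0 0 0; 0 0.35 9.4 0 0 0 0"

```text
t: 18.42
tool_pos: [533.7, 87.2, 10.2]
ee_rot: [1.0, 0.0, 0.002, -0.001]
force: [0.4, 2.6, 7.7]
grip_width: 0.0
grip_force: 3.6
```

Request:
play_rows --increments "0 0.02 0.6 0.03 0 0 0; 0 0.05 1.5 0.04 0 0 0; 0 0.09 2.6 0.04 0 0 0; 0 0.12 3.7 0.04 0 0 0; 0 0.16 4.8 0.04 0 0 0; 0 0.2 5.9 0.04 0 0 0; 0 0.24 7 0.04 0 0 0; 0 0.28 8.1 0.04 0 0 0; 0 0.31 9.2 0.04 0 0 0; 0 0.33 10 0.04 0 0 0"

```text
t: 19.25
tool_pos: [537.8, -12.7, 10.1]
ee_rot: [1.0, 0.0, 0.003, -0.001]
force: [0.0, 4.1, 10.3]
grip_width: -0.0
grip_force: 5.1
```

```bash
python3 look.py
```

```text
19.3 [537.8 -14.5  10.1] [ 1.0e+00 -5.0e-04  2.5e-03 -2.0e-04] [-0.1  3.1 11.6]
0.86 [245. 183. 388. 303.] [541.  -14.4] [59. 64.] 2.1 z 8.9
0.56 [ 27. 356.  59. 399.] [501.5 101.7] [ 19. 146.] 48.7 z 2.4
```

Same diagonal as biscuit 1, toward the dark tray.

Request:
play_rows --increments "0 -0.2 0.4 0 0 0 0.005; 0 -0.9 1.2 0.01 0 0 0.015; 0 -1.8 2.1 0.01 0 0 0.025; 0 -2.8 3 0.01 0 0 0.037; 0 -3.8 3.9 0.01 0 0 0.05; 0 -4.8 4.8 0.01 0 0 0.063; 0 -5.8 5.7 0.01 0 0 0.075; 0 -6.7 6.5 0.01 0 0 0.087; 0 -7.3 7 0.01 0 0 0.094; 0 -7.4 7.1 0.01 0 0 0.094"

```text
t: 20.18
tool_pos: [464.1, -84.9, 10.1]
ee_rot: [0.999, -0.047, 0.003, -0.0]
force: [2.6, 2.4, 9.5]
grip_width: 0.001
grip_force: 4.6
```

```bash
python3 look.py
```

```text
20.2333 [464.1 -85.   10.1] [ 9.989e-01 -4.700e-02  3.100e-03  1.000e-04] [ 0.6  0.8 13.2]
0.8 [583. 179. 640. 308.] [ 452.4 -223.5] [71. 19.] 1.4 z 10.7
0.69 [244. 184. 386. 302.] [467.5 -86.4] [64. 59.] 88.0 z 8.9
0.65 [  8. 307. 131. 400.] [435.3  21.9] [ 31. 132.] 30.4 z 8.9
```

Request:
play_rows --increments "0 0.01 0.5 -0.02 0 0 0; 0 0.03 1.4 -0.02 0 0 0; 0 0.06 2.5 -0.02 0 0 0; 0 0.1 3.7 -0.02 0 0 0; 0 0.13 4.9 -0.02 0 0 0; 0 0.16 6.1 -0.02 0 0 0; 0 0.19 7.3 -0.02 0 0 0; 0 0.22 8.5 -0.02 0 0 0; 0 0.24 9.2 -0.02 0 0 0; 0 0.25 9.4 -0.02 0 0 0"

```text
t: 21.12
tool_pos: [457.5, -179.0, 10.1]
ee_rot: [0.999, -0.047, 0.002, 0.0]
force: [0.1, 4.4, 13.7]
grip_width: 0.004
grip_force: 6.7
```

```bash
python3 look.py pics/w7.png
```

```text
21.1667 [ 457.5 -179.    10.1] [ 9.989e-01 -4.700e-02  2.400e-03  3.000e-04] [-0.2  0.3 12.1]
0.85 [392. 180. 549. 313.] [ 451.4 -244.9] [78. 70.] 87.3 z 12.4
0.6 [243. 183. 389. 301.] [ 462.4 -180.3] [64. 56.] 87.3 z 8.9
0.24 [167. 132. 621. 359.] [ 454.2 -217.1] [205. 112.] 84.8 z 7.9
```

View pics/w7.png

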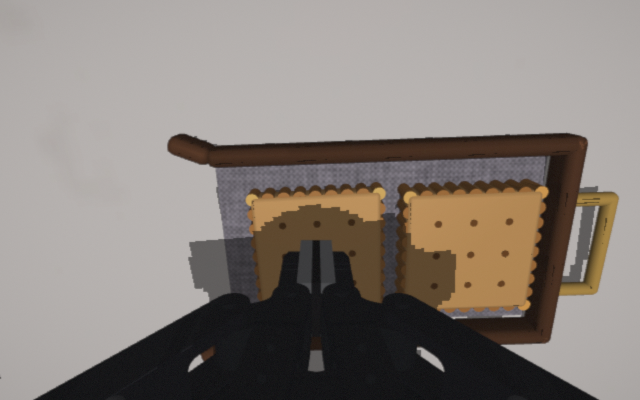

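Both dark-tray biscuits are inside, at (315, 245) and (472, 250), behind the mouth at column 218. On to biscuit 4.

Request:
play_rows --increments "0 0 0 -0.8 0 0 0; 0 0 0 -3 0 0 0; 0 0.2 -2.7 -5 0 0 -0.01; 0 0.4 -6.3 -5 0 0 -0.03; 0 0.7 -10.1 -5 0 0 -0.05; 0 0.9 -13.9 -5 0 0 -0.07; 0 1.2 -17.7 -5 0 0 -0.094; 0 1.5 -21.4 -5 0 0 -0.094; 0 1.7 -24.4 -5 0 0 -0.094; 0 1.75 -25.4 -5 0 0 -0.094"

```text
t: 22.05
tool_pos: [496.6, 79.1, 59.3]
ee_rot: [1.0, 0.003, 0.001, -0.002]
force: [0.1, 0.6, -0.0]
grip_width: -0.003
grip_force: 0.0
```

Request:
play_rows --increments "0 0.4 -2.5 0 0 0 0; 0 1.1 -6.3 0 0 0 0; 0 1.8 -10 0 0 0 0; 0 2.3 -13.5 0 0 0 0; 0 2.6 -15.8 0.8 0 0 0; 0 2.75 -16.7 1.6 0 0 0; 0 2.75 -16.85 2.4 0 0 0; 0 2.75 -16.85 2.5 0 0 0; 0 2.75 -16.85 2.5 0 0 0; 0 2.75 -16.85 2.5 0 0 0"

```text
t: 22.88
tool_pos: [523.6, 238.4, 33.0]
ee_rot: [1.0, -0.001, -0.0, 0.001]
force: [1.3, 0.2, 0.1]
grip_width: 0.004
grip_force: 0.0
```

```bash
python3 look.py
```

```text
22.9333 [523.9 238.8  33.4] [ 1.0e+00 -1.3e-03 -1.0e-04  7.0e-04] [ 0.6 -0.5  0.2]
0.88 [  3. 195.  19. 231.] [535.  398.3] [ 9. 20.] 87.8 z 4.2
0.65 [583. 357. 640. 398.] [469.2 115.4] [180.  37.] 54.7 z 6.1
0.63 [248. 168. 373. 294.] [525.6 240.2] [64. 65.] 2.6 z 16.0
0.5 [188. 359. 204. 371.] [475.3 292.2] [ 7. 87.] 64.3 z 3.1
```

Request:
play_rows --increments "0 0.15 0 0.6 0 0 0; 0 0.15 0 1.05 0 0 0; 0 0.15 0 1.25 0 0 0; 0 0.15 0 1.37 0 0 0; 0 0.15 0 1.49 0 0 0; 0 0.15 0 1.61 0 0 0; 0 0.15 0 1.71 0 0 0; 0 0.15 0 1.78 0 0 0; 0 0.15 0 1.78 0 0 0"

```text
t: 23.73
tool_pos: [525.1, 241.3, 17.1]
ee_rot: [1.0, 0.0, 0.0, 0.0]
force: [-5.1, -3.3, 14.2]
grip_width: -0.001
grip_force: 7.0
```

Request:
play_rows --increments "0 0.02 0.4 0 0 0 0; 0 0.05 1.2 0 0 0 0; 0 0.08 2.2 0 0 0 0; 0 0.12 3.2 0 0 0 0; 0 0.16 4.3 0 0 0 0; 0 0.2 5.4 0 0 0 0; 0 0.24 6.5 0 0 0 0; 0 0.28 7.6 0 0 0 0; 0 0.32 8.6 0 0 0 0; 0 0.35 9.4 0 0 0 0"

```text
t: 24.57
tool_pos: [530.4, 148.4, 17.1]
ee_rot: [1.0, 0.0, 0.002, -0.001]
force: [-0.4, 3.3, 7.7]
grip_width: -0.002
grip_force: 3.7
```

Request:
play_rows --increments "0 0.02 0.6 0.03 0 0 0; 0 0.05 1.5 0.04 0 0 0; 0 0.09 2.6 0.04 0 0 0; 0 0.12 3.7 0.04 0 0 0; 0 0.15 4.8 0.04 0 0 0; 0 0.18 5.8 0.04 0 0 0; 0 0.21 6.8 0.04 0 0 0; 0 0.24 7.8 0.04 0 0 0; 0 0.27 8.6 0.04 0 0 0; 0 0.29 9 0.04 0 0 0"

```text
t: 25.4
tool_pos: [534.1, 58.3, 17.1]
ee_rot: [1.0, 0.0, 0.003, -0.001]
force: [-0.4, 4.0, 10.1]
grip_width: 0.001
grip_force: 5.2
```

```bash
python3 look.py
```

```text
25.45 [534.1  57.7  17.1] [ 1.0e+00 -2.0e-04  2.5e-03 -8.0e-04] [-0.2  1.6 10.5]
0.86 [244. 185. 388. 305.] [535.8  57.5] [67. 65.] 1.1 z 15.9
```

Request:
play_rows --increments "0 0.02 0.4 0.01 0 0 0; 0 0.05 1.2 0.02 0 0 0; 0 0.08 2.2 0.02 0 0 0; 0 0.11 3.2 0.02 0 0 0; 0 0.15 4.2 0.02 0 0 0; 0 0.19 5.2 0.02 0 0 0; 0 0.23 6.2 0.02 0 0 0; 0 0.25 7 0.02 0 0 0; 0 0.25 7.3 0.02 0 0 0"

```text
t: 26.25
tool_pos: [537.0, -14.9, 17.1]
ee_rot: [1.0, 0.0, 0.003, -0.001]
force: [-0.2, 4.4, 12.3]
grip_width: -0.001
grip_force: 6.0
```

Request:
play_rows --increments "0 0.3 0.3 0 0 0 0.005; 0 1.1 0.8 0 0 0 0.013; 0 2.1 1.4 0 0 0 0.025; 0 3.1 2 0 0 0 0.035; 0 4.2 2.6 0 0 0 0.045; 0 5.3 3.2 0 0 0 0.055; 0 6.4 3.9 0 0 0 0.066; 0 7.4 4.5 0 0 0 0.077; 0 8.2 5 0 0 0 0.084; 0 8.5 5.2 0 0 0 0.088"

```text
t: 27.08
tool_pos: [621.2, -67.3, 17.1]
ee_rot: [0.999, -0.044, 0.001, -0.0]
force: [-5.2, 2.6, 15.9]
grip_width: 0.004
grip_force: 8.0
```

Request:
play_rows --increments "0 0.4 0.2 -0.03 0 0 0.005; 0 1.2 0.6 -0.03 0 0 0.01; 0 2.2 1.1 -0.03 0 0 0.017; 0 3.1 1.5 -0.03 0 0 0.024; 0 3.45 1.72 -0.03 0 0 0.026; 0 3.45 1.72 -0.03 0 0 0.026"

```text
t: 27.58
tool_pos: [654.2, -87.9, 17.2]
ee_rot: [0.998, -0.057, 0.002, -0.0]
force: [-0.1, 0.5, 9.0]
grip_width: 0.002
grip_force: 4.2
```

```bash
python3 look.py
```

```text
27.6333 [654.2 -87.9  17.2] [ 9.984e-01 -5.700e-02  2.100e-03 -1.000e-04] [-0.4  0.4  7. ]
0.89 [557. 171. 639. 293.] [ 643.  -231.6] [42. 65.] 85.5 z 5.7
0.7 [248. 181. 383. 302.] [659.  -89.9] [64. 55.] 84.3 z 15.9
```

Request:
play_rows --increments "0 0.01 0.4 0.03 0 0 0; 0 0.05 1.2 0.03 0 0 0; 0 0.09 2.2 0.03 0 0 0; 0 0.14 3.3 0.03 0 0 0; 0 0.19 4.4 0.03 0 0 0; 0 0.25 5.5 0.03 0 0 0; 0 0.3 6.6 0.03 0 0 0; 0 0.35 7.7 0.03 0 0 0; 0 0.39 8.4 0.03 0 0 0; 0 0.39 8.6 0.03 0 0 0"

```text
t: 28.52
tool_pos: [648.3, -174.4, 17.2]
ee_rot: [0.998, -0.057, 0.002, -0.0]
force: [0.8, 2.6, 9.4]
grip_width: -0.001
grip_force: 4.6
```

Request:
play_rows --increments "0 0 0 0 0 0 0; 0 0 0 -0.3 0 0 0; 0 0 0 -1 0 0 0; 0 0 0 -3 0 0 0; 0 0 -2 -6 0 0 0; 0 0 -5 -9 0 0 0; 0 -3 -8 -12 0 0 0; 0 -6 -11 -14 0 0 0; 0 -9 -14 -14 0 0 0; 0 -10 -15 -14 0 0 0"

```text
t: 29.35
tool_pos: [562.3, -10.2, 157.0]
ee_rot: [0.998, -0.056, 0.001, -0.0]
force: [-0.1, 1.5, -0.8]
grip_width: 0.001
grip_force: 0.0
```

```bash
python3 look.py pics/w8.png
python3 - <<'E'
from h import *
im=env.get_image("top");cv2.imwrite("pics/t9.png",cv2.resize(im["color"][140:270,160:470],None,fx=2.55,fy=2.55,interpolation=cv2.INTER_CUBIC))
for o in("grey_mug","salt","spoon"):
  for d in env.silhouettes(o,"top")[:1]: print(o,d["confidence"],d["extent"])
E
```

```text
29.4 [558.4  -4.7 156.5] [ 0.9986 -0.0525 -0.001  -0.0011] [-4.3  4.1 -1. ]
0.93 [541. 225. 630. 290.] [ 452.2 -249.2] [68. 69.] 86.6 z 12.0
0.89 [  0. 322.  73. 380.] [406.4 302.6] [68. 73.] 5.8 z 9.2
0.77 [556.   0. 639.  83.] [ 642.9 -239. ] [71. 58.] 84.7 z 5.8
0.75 [472. 226. 549. 292.] [ 457.8 -182.6] [67. 67.] 86.4 z 8.7
grey_mug 0.92 [421.5, 199.4, 462.3, 232.3]
salt 0.67 [420.6, 200.3, 461.1, 233.9]
spoon 0.48 [261.1, 226.5, 272.4, 262.5]
```

View pics/t9.png

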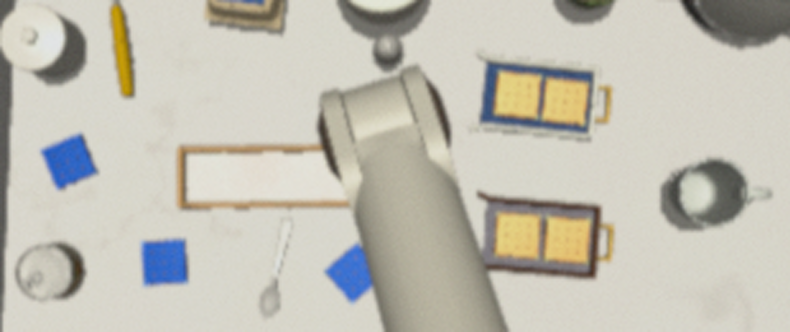

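View pics/w8.png

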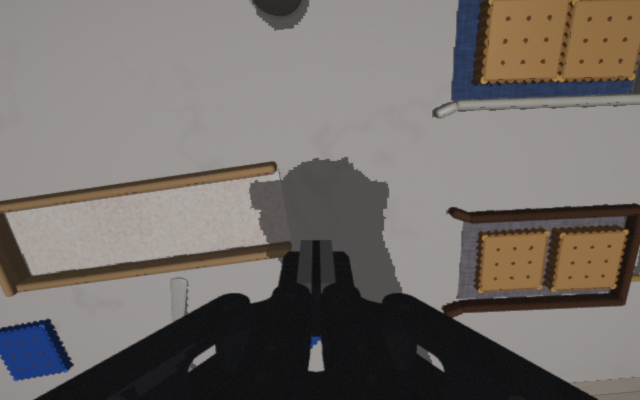

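The caddy is empty, each tray holds two biscuits lying flat inside, and the mug, salt shaker and spoon haven't moved. I'll let the arm settle, then hand in.

Request:
play_rows --increments "0 0 0 0 0 0 0; 0 0 0 0 0 0 0; 0 0 0 0 0 0 0; 0 0 0 0 0 0 0"

```text
t: 29.98
tool_pos: [563.8, -14.0, 154.7]
ee_rot: [0.998, -0.057, -0.0, -0.0]
force: [-0.4, -0.1, 0.3]
grip_width: -0.005
grip_force: 0.0
```

```bash
python3 -c "
from cell import env
print(env.sign_off())"
```

```text
the job is handed in; nothing more can be done
None
```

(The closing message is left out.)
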